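# Raise the counterweighted barrier and push the gauge block home

### The arm

A 6-joint arm with a two-finger parallel gripper is mounted at the origin on a cart in front of the work surface, level with it; the furniture and walls round the work are solid. World frame = base frame: x ahead of the robot, y to its left, z up, the work surface at z = 0. Lengths are in mm, angles in rad, forces in N, time in s.
With the tool pointing down it reaches from about 350 to 775 mm from the base axis. Payload 7.3 kg.
Tool frame: the origin (TCP) lies on the centre line of the jaws, within the pads' length; the fingertips stand finger_overhang ahead of it and the grasp point (between the pads) lies 8 mm behind it (finger_overhang is the distance from the TCP to the fingertips, in mm); z points along the fingers, y is the line along which they close (so a half turn about z gives the same grasp; the last joint's range is limited). The gripper opens to 92 mm and grips with 3 to 60 N. Pads are 19 mm wide; open, the fingers measure 130 mm over their backs; the gripper's body (75 mm by 190 mm) begins 47 mm behind the grasp point.
Start: joints at [-1.492, 0.342, 1.524, -0, 1.275, -0.146], TCP at [117.05, -511.804, 237.741] pointing down, gripper open.
Joint ranges: [-2.53, 2.53], [-0.77, 2.02], [0.04, 2.7], [-1, 4.14], [0.28, 2.66], [-3.11, 3.11]. Speed limits (rad/s): [2.57, 2.57, 3.14, 3.14, 3.14, 3.14].

### API

Orientations are given as [roll, pitch, yaw] about the fixed x, y, z axes, in that order (R = Rz(yaw) Ry(pitch) Rx(roll)).
In Python, from plant import get_obs, capture, close_job, finger_overhang gives the robot as it stands.
- The arm moves only by the shell command python3 -m inch 'ROWS'. ROWS is JSON, one flat list of numbers, 7 for each row, row after row: the turn, a rotation vector about the tool's x, y, z scaled (see below), then the shift along the tool's x, y, z scaled (see below), then the closure, from -1 (fully open) to 1 (shut). In form: [ax, ay, az, tx, ty, tz, gripper, ax, ay, az, tx, ty, tz, gripper, ...]. A call has 1 to 10 rows; each row shifts and turns the commanded pose from where the row before left it, along the tool's axes as they then stand; what a row does not reach is not made up. The controller multiplies each number of a shift by 0.8 m and each number of a turn by 1.5 rad. A row lasts 1/12 s, in which the tool goes at most 41.7 mm and 7.16 degrees, less where a joint would pass 70% of its speed; a pose out of reach is approached as far as the arm can. A call with a number of a shift or a turn outside -1 to 1 is refused whole. A call with a gripper value outside its range is refused whole. The fingers move at their own pace and stop on an object; the grip force is fixed at half the most. Time passes only in rows, so rows that do not move let the fingers close. It gives the time, the measured TCP pose, the force, the opening and the grip force at its end, in the units of the state.
- get_obs(): the state, without advancing time (a new reading comes with each control period).
- capture(name): name is "scene" or "top" or "wrist"; returns a dict with "image" (420x560x3 uint8, red, green, blue), "mtx" (3x3 intrinsics, pixels), "pose" (4x4, takes a point from camera to world coordinates). Camera axes: x right, y up, looking along -z (the intrinsics and any distortion apply to the point x, -y, -z); pixel columns grow to the right and rows downward; lengths in mm; the calibration is good to about 2 mm. A picture is of the moment at which its call begins. There is no depth.
- close_job(): hands the job in; it is judged then, once.
The state is a dict: "time": time; "joint_positions": joint angles; "dq": joint speeds; "tau": joint torques, N m; "tool_pos": TCP position; "tcp_rot": TCP orientation; "contact_force": force on the tool from outside, world axes, zero at the start; "moment": the same for the moment, N m; "grip_width": finger opening in mm; "finger_force": force on a finger pad.
Only numpy, scipy, OpenCV 4.12 (cv2) and the standard library are available. Lean on these libraries where they do the work, as an engineer would, in place of code of your own. Each camera call takes 0.05 s, during which the arm holds its last target. There are 200 camera calls.

### The job

With the fingertips only, push the counterweighted barrier arm of the small measuring station up past its balance point so that it stays raised by itself. Then push the long steel gauge block along its guide lane, past the raised arm, until it is fully home against the end stop. Only push: do not lift or tip the block, and leave the other things where they are.

Things in the scene. Friction and masses are not known exactly. Their poses are not given: they have to be found in the camera images.
- station: bare metal measuring station fixed on the bench: base plate 10 mm thick, x -40 to 90, y -160 to 160 mm, a tongue 100 mm wide on to x = 155; nearer the robot than x = -40 is bare bench. Origin on the bench under the middle of the guide lane, which runs along y; the block waits on the +y side (open end), the end stop is at -y; +x points from the lane to the hinge bracket
- barrier_pivot (a point): hinge axis of the barrier arm, at station x = 130 mm, y = 0, 80 mm above the bench; the axis runs along the station's y. The hinge bracket is 32 x 53 mm and reaches 91 mm above the bench
- barrier (a joint): angle of the barrier arm in rad: 0 lying level across the lane, growing as its free end rises, 1.8 at its upper stop (leaning back past upright). Weighs about 1.35 kg, mostly a round counterweight on a crank above the pivot: below the balance point (about 0.8 rad) it falls back down, beyond it it falls on up to 1.8 and stays. Lifting the free end takes about 2 N
- push_plate (a point): centre of the underside of the push plate at the arm's free end: plate 50 mm along the arm, 40 mm wide, 12 mm thick, its centre 195 mm and its free end 220 mm from the pivot. With the arm down it points from the pivot to station -x and the plate's underside is 74 mm above the bare bench
- block_center (a point): centre (half-way up) of the long steel gauge block, 30 x 72 x 24 mm, about 0.35 kg, loose, lying in the lane on the barrier arm's +y side; its 72 mm length (own y axis) lies along the lane
- block_home (a point): where the block's centre is when it is home: on the lane's centre line, 22 mm above the bench (station x = 0, y = -109 mm), 36 mm from the face of the end stop, a steel block across the lane, 34 mm high above the bench
- ring_gauge: plain steel ring 58 mm across, 18 mm high, loose on the base plate beside the lane (about station x = 58, y = 100 mm), leave alone; origin under its centre
- cube_block: small steel gauge block 25 x 26 x 22 mm, loose on the base plate beside the lane (about station x = 55, y = -100 mm), leave alone; origin under its centre
- micrometer: micrometer 44 x 130 x 16 mm lying near the right edge of the bench, leave alone; origin under its centre
- loupe: black eyeglass loupe 41 mm across, 31 mm high, standing to the left of the station, leave alone; origin under its centre
- lane (a point): centre of the lane's floor (station x = 0, y = 0, 10 mm above the bench). The lane lies between two guide rails 8 mm thick, inner faces 17 mm either side of its centre line, rail tops 17 mm above the bench
- drop_bar (a point): lower end of the drop bar, 24 x 14 mm thick, that hangs from the arm 130 mm from the pivot; with the arm down it is over the lane, 24 mm above the bench, and bars the block. The arm itself is a bar 18 mm wide and 12 mm thick

How it is judged (in metres and radians):
On the way, in this order (a step that is already met when the one before it is completed fails the run):
1. the barrier arm stays raised by itself, past its balance point, untouched (value of joint barrier above 1.6 rad and contact force between the fingers and barrier below 0.1 N and not (distance between block_center and block_home below 0.1 m)), for 0.3 s.
2. the long block is home against the end stop (distance between block_center and block_home below 0.007 m), for 0.2 s.
At the end, for the whole second after the job is handed in: the barrier arm stays raised by itself (over 1.6 rad), and the long block lies flat and at rest in the lane, its centre within 7 mm of its home point against the end stop (value of joint barrier above 1.6 rad and distance between block_center and block_home below 0.007 m and angle between the y axis of long_block and the y axis of station, either way round below 0.15 rad and angle between long_block's own z axis and vertical below 0.1 rad and linear speed of long_block below 0.01 m/s); the robot touches nothing.
It fails at once if the long block was lifted out of the lane (z of block_center in the frame of station above 0.03 m).
It fails at once if the long block was tipped (angle between long_block's own z axis and vertical above 0.4 rad).
It fails at once if another thing was disturbed (distance of any of ring_gauge, cube_block, micrometer, loupe from where it was at the start of the episode above 0.02 m).
It also fails if it takes over 48 s, if anything falls off the work surface, if the arm or the gripper's body presses on something with over 40 N, if the wrist force passes 120 N, or if a joint passes its speed limit or range.

## Working session

There is one attempt and no reset: what is moved stays moved. The work goes in short steps, Python scripts to look and compute and a shell command to move; the robot and the scene stay as the last step left them, time stands still between calls to the robot, and variables do not carry over. Pictures are saved under pics/ and viewed, at most 12 in all, crops included, and the job is handed in when it is done.

```bash
mkdir -p pics; ls; python3 - <<'E'
from plant import *
import cv2
print(get_obs(), finger_overhang)
for n in ("scene","top"):
    c=capture(n); cv2.imwrite(f"pics/{n}0.png",c["image"][:,:,::-1]); print(n,c["mtx"],c["pose"].round(3) if hasattr(c["pose"],'round') else c["pose"], [k for k in c])
E
```

```text
pics
{'time': 0.0, 'joint_positions': array([-1.49199084e+00,  3.42742206e-01,  1.52499448e+00,  2.33510040e-05,
        1.27538605e+00, -1.46010385e-01]), 'dq': array([-0.00082754,  0.00116896,  0.00126149, -0.00013815,  0.00222224,
        0.00162615]), 'tau': array([-3.35640041e-03, -4.31246674e+01, -2.44223464e+01,  7.15253293e-02,
        5.60526608e-02, -1.22711663e-04]), 'tool_pos': array([ 117.02988367, -511.40498005,  237.04269618]), 'tcp_rot': array([-3.14008209e+00, -2.44707606e-04,  2.24808869e-01]), 'contact_force': array([-0.64058979,  0.17373734, -0.02199544]), 'moment': array([-0.01053308, -0.05774085,  0.06720088]), 'finger_force': 0.0, 'grip_width': 91.94463950939038} 11.0
scene [[476.14108461   0.         282.4457316 ]
 [  0.         476.14108461 215.60517911]
 [  0.           0.           1.        ]] [[-5.10000e-01  5.50000e-01 -6.61000e-01 -1.78866e+02]
 [-8.60000e-01 -3.31000e-01  3.88000e-01  5.49326e+02]
 [-5.00000e-03  7.66000e-01  6.42000e-01  8.21909e+02]
 [ 0.00000e+00  0.00000e+00  0.00000e+00  1.00000e+00]] ['image', 'mtx', 'pose']
top [[525.55469988   0.         281.69734636]
 [  0.         525.55469988 225.23368187]
 [  0.           0.           1.        ]] [[-1.600000e-02  9.870000e-01 -1.580000e-01  3.301430e+02]
 [-1.000000e+00 -1.400000e-02  1.700000e-02  1.203300e+02]
 [ 1.500000e-02  1.590000e-01  9.870000e-01  1.574996e+03]
 [ 0.000000e+00  0.000000e+00  0.000000e+00  1.000000e+00]] ['image', 'mtx', 'pose']
```

View pics/scene0.png

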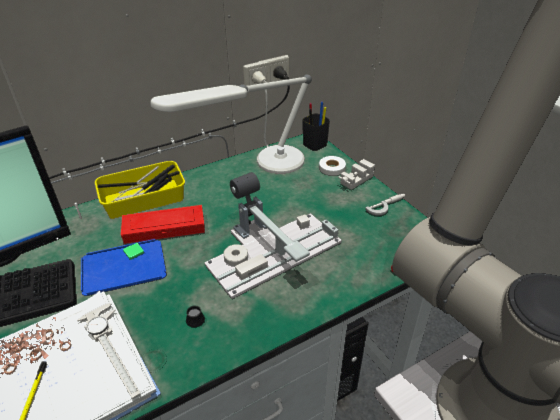

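View pics/top0.png

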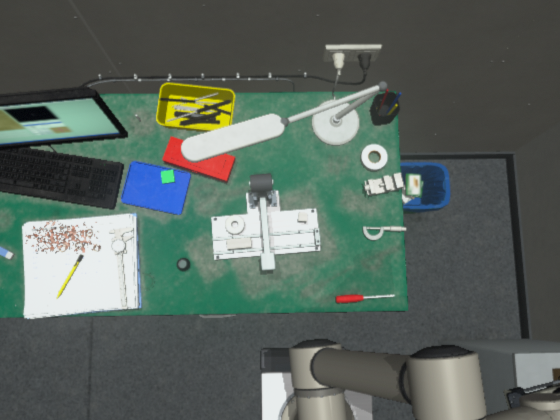

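The scene view shows the station near (270,250). In the top view the plate spans columns 211–320 and rows 207–257, with the arm from (262,190) to the push plate at (267,262). I'll zoom in to pick the corners.

```bash
cat > h.py <<'E'
import numpy as np, cv2
from plant import *
def ray(c,u,v,z):
    K=np.array(c["mtx"]);P=np.array(c["pose"])
    d=P[:3,:3]@np.array([(u-K[0,2])/K[0,0],-(v-K[1,2])/K[1,1],-1.])
    return P[:3,3]+d*(z-P[2,3])/d[2]
def proj(c,p):
    K=np.array(c["mtx"]);P=np.array(c["pose"])
    q=P[:3,:3].T@(np.array(p,float)-P[:3,3])
    return np.array([K[0,2]+K[0,0]*q[0]/-q[2],K[1,2]+K[1,1]*-q[1]/-q[2]])
E
python3 - <<'E'
from h import *
t=capture("top"); im=t["image"]
# bright, unsaturated
hsv=cv2.cvtColor(im,cv2.COLOR_RGB2HSV)
m=((hsv[...,1]<40)&(hsv[...,2]>130)).astype(np.uint8)
n,l,s,cc=cv2.connectedComponentsWithStats(m)
k=l[245,225]; print(s[k])
mm=(l==k).astype(np.uint8); mm[:,260:276]=0
mm[:208]=0
pts=np.argwhere(mm)[:,::-1].astype(np.float32)
r=cv2.minAreaRect(pts);b=cv2.boxPoints(r);print(r)
for p in b: print(p,ray(t,*p,10).round(1))
cr=cv2.resize(im[165:285,195:335],None,fx=5,fy=5,interpolation=cv2.INTER_CUBIC)
cv2.imwrite("pics/topz.png",cr[:,:,::-1])
E
```

```text
[ 206  190  129   88 6597]
((270.0, 242.5), (69.0, 128.0), 90.0)
[206. 208.] [637.1 321.5  10. ]
[334. 208.] [631.9 -66.4  10. ]
[334. 277.] [423.  -59.7  10. ]
[206. 277.] [428.9 320.1  10. ]
```

View pics/topz.png

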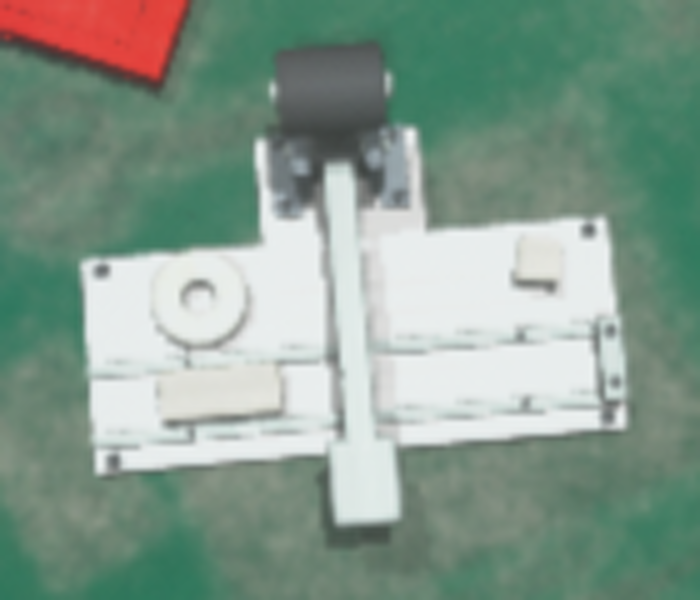

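The zoom shows the plate corners at crop pixels (82,260), (607,217), (627,430) and (97,475). The block is at about (220,393) and the push plate at about (365,483). I'll fit the station pose from these.

```bash
cat >> h.py <<'E'
def S(p):  # station->world
    o,yaw=np.load("st.npy")[:3],np.load("st.npy")[3]
    c,s=np.cos(yaw),np.sin(yaw);p=np.array(p,float)
    return np.array([o[0]+c*p[0]-s*p[1],o[1]+s*p[0]+c*p[1],p[2]])
E
python3 - <<'E'
from h import *
t=capture("top")
f=lambda u,v:(195+(u+.5)/5-.5,165+(v+.5)/5-.5)
cs=[(82,260),(607,217),(627,430),(97,475)]
st=np.array([[90,160],[90,-160],[-40,-160],[-40,160]],float)
w=np.array([ray(t,*f(*c),10)[:2] for c in cs])
a,b=st-st.mean(0),w-w.mean(0)
yaw=np.arctan2((a[:,0]*b[:,1]-a[:,1]*b[:,0]).sum(),(a*b).sum())
R=np.array([[np.cos(yaw),-np.sin(yaw)],[np.sin(yaw),np.cos(yaw)]])
o=w.mean(0)-R@st.mean(0); np.save("st.npy",[*o,0,yaw])
print(o,yaw,(w-(st@R.T+o)).round(1).tolist())
for n,c,z in (("block",(220,390),34),("plate free end",(367,522),86),("plate ctr",(365,483),86),("ring",(200,298),28),("cube",(540,260),32)):
    p=ray(t,*f(*c),z); print(n,p.round(1),(R.T@(p[:2]-o)).round(1))
s=capture("scene"); im=s["image"]
x0,y0=190,160
cr=cv2.resize(im[y0:y0+150,x0:x0+170],None,fx=4,fy=4,interpolation=cv2.INTER_CUBIC).copy()
for q in [(90,160,10),(90,-160,10),(-40,-160,10),(-40,160,10),(-90,20,86),(-90,-20,86),(130,0,80),(0,-145,34)]:
    u=(proj(s,S(q))-[x0,y0])*4+1.5; cv2.circle(cr,tuple(int(i) for i in u),4,(255,0,0),1)
cv2.imwrite("pics/scz.png",cr[:,:,::-1])
E
```

```text
[531.52521996 140.99769671] 0.06975038214731002 [[0.3, -0.7], [0.2, 0.6], [-0.3, 1.2], [-0.2, -1.2]]
block [527.1 221.7  34. ] [ 1.3 80.8]
plate free end [444.  135.4  86. ] [-87.7   0.5]
plate ctr [466.1 136.3  86. ] [-65.6  -0.1]
ring [583.3 233.8  28. ] [58.1 89. ]
cube [602.8  30.9  32. ] [  63.4 -114.8]
```

View pics/scz.png

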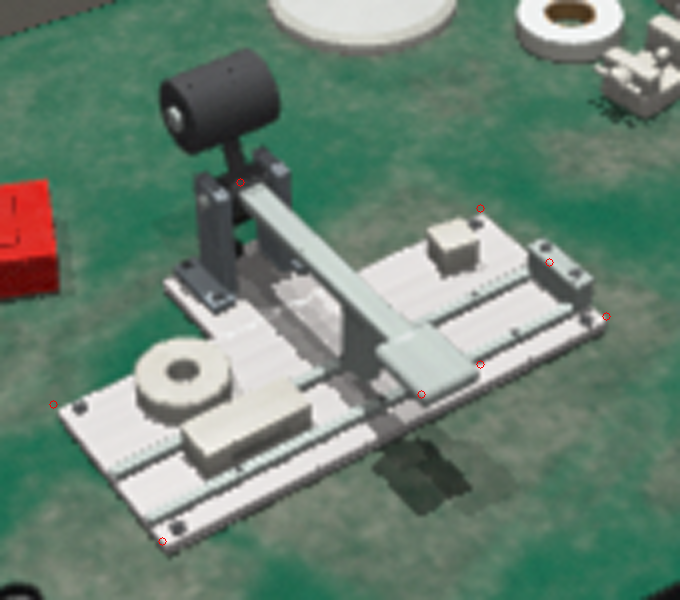

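The reprojected points land within about 2 mm, giving station origin (531.5, 141.0) and yaw 0.07. I'll lift the push plate from the -y side with closed fingers, tilting the tool 45° toward +y. First I'll move round the base with the fingers closing.

```bash
python3 -m inch '[0,0,0,0.048,-0.015,0,1, 0,0,0,0.048,-0.015,0,1, 0,0,0,0.048,-0.015,0,1, 0,0,0,0.048,-0.015,0,1, 0,0,0,0.048,-0.015,0,1, 0,0,0,0.048,-0.015,0,1, 0,0,0,0.048,-0.015,0,1, 0,0,0,0.048,-0.015,0,1, 0,0,0,0.048,-0.015,0,1, 0,0,0,0,0,0,1]'
python3 -m inch '[0,0,-0.08,0,0,0,1, 0,0,-0.08,0,0,0,1, 0,0,-0.08,0,0,0,1, 0,0,-0.08,0,0,0,1, 0,0,-0.08,0,0,0,1, 0,0,-0.08,0,0,0,1, 0,0,-0.08,0,0,0,1, 0,0,-0.08,0,0,0,1, 0,0,-0.08,0,0,0,1, 0,0,-0.08,0,0,0,1]'
cat >> h.py <<'E'
from scipy.spatial.transform import Rotation as Ro
def tip():
    o=get_obs();R=Ro.from_euler("xyz",o["tcp_rot"]).as_matrix();s=np.load("st.npy");c,n=np.cos(s[3]),np.sin(s[3])
    t=o["tool_pos"]+11*R[:,2];d=t-s[:3]
    return o,R,np.array([c*d[0]+n*d[1],-n*d[0]+c*d[1],d[2]])
def shift(*pts):  # tip waypoints in station frame -> tool-frame shift numbers
    o,R,t=tip();a=S(t)
    print("time",o["time"],"tip(st)",t.round(1),"q",o["joint_positions"].round(2),"F",o["contact_force"].round(1),"axes(st)\n",(Ro.from_euler("z",-np.load("st.npy")[3]).as_matrix()@R).round(3))
    for p in pts:
        b=S(p);d=R.T@(b-a)/800;print(p,"shift",d.round(4),"rows",(np.linalg.norm(d)/.052).round(1));a=b
E
python3 -c "
from h import *
shift((-65,-100,170))"
```

```text
time: 1.08
tool_pos: [434.9, -325.5, 237.5]
tcp_rot: [-3.141, -0.003, 0.231]
contact_force: [-1.5, 0.4, 0.1]
grip_width: 29.5
finger_force: 0.0
time: 1.92
tool_pos: [429.4, -329.7, 237.6]
tcp_rot: [-3.141, -0.0, 1.431]
contact_force: [-0.1, -0.1, -0.3]
grip_width: 0.1
finger_force: 0.0
time 1.9167 tip(st) [-134.6 -462.5  226.6] q [-0.8   0.37  1.48 -0.    1.29 -0.66] F [-0.1 -0.1 -0.3] axes(st)
 [[ 0.208  0.978 -0.   ]
 [ 0.978 -0.208  0.   ]
 [ 0.    -0.    -1.   ]]
(-65, -100, 170) shift [ 0.4613 -0.0093  0.0708] rows 9.0
```

```bash
python3 -m inch '[0,0,0,0.046,-0.001,0.007,1, 0,0,0,0.046,-0.001,0.007,1, 0,0,0,0.046,-0.001,0.007,1, 0,0,0,0.046,-0.001,0.007,1, 0,0,0,0.046,-0.001,0.007,1, 0,0,0,0.046,-0.001,0.007,1, 0,0,0,0.046,-0.001,0.007,1, 0,0,0,0.046,-0.001,0.007,1, 0,0,0,0.046,-0.001,0.007,1, 0,0,0,0.046,-0.001,0.007,1]'
python3 -m inch '[0,0,-0.07,0,0,0,1, 0,0,-0.07,0,0,0,1, 0,0.08,0,0,0,0,1, 0,0.08,0,0,0,0,1, 0,0.08,0,0,0,0,1, 0,0.08,0,0,0,0,1, 0,0.08,0,0,0,0,1, 0,0.08,0,0,0,0,1, 0,0.044,0,0,0,0,1, 0,0,0,0,0,0,1]'
python3 -c "
from h import *
shift((-65,-60,45),(-65,-7,43))"
```

```text
time: 2.75
tool_pos: [475.3, 37.1, 181.6]
tcp_rot: [3.141, 0.0, 1.424]
contact_force: [0.2, -0.4, 0.5]
grip_width: 0.5
finger_force: 0.0
time: 3.58
tool_pos: [475.3, 33.8, 180.0]
tcp_rot: [-3.137, -0.79, 1.628]
contact_force: [0.4, 0.2, -0.1]
grip_width: 0.6
finger_force: 0.0
time 3.5833 tip(st) [-63.6 -95.2 172.2] q [-0.51  0.51  1.72  0.65  1.44 -0.83] F [ 0.4  0.2 -0.1] axes(st)
 [[ 0.009  1.     0.005]
 [ 0.704 -0.01   0.71 ]
 [ 0.71  -0.003 -0.704]]
(-65, -60, 45) shift [-0.0819 -0.0017  0.1432] rows 3.2
(-65, -7, 43) shift [ 0.0449 -0.0006  0.0488] rows 1.3
```

```bash
python3 -m inch '[0,0,0,-0.0164,0,0.0286,1, 0,0,0,-0.0164,0,0.0286,1, 0,0,0,-0.0164,0,0.0286,1, 0,0,0,-0.0164,0,0.0286,1, 0,0,0,-0.0164,-0.0017,0.0286,1, 0,0,0,0,0,0,1]'
python3 - <<'E'
from h import *
shift((-65,-7,43))
c=capture("scene")["image"][150:310,180:400]; cv2.imwrite("pics/s2.png",cv2.resize(c,None,fx=3.5,fy=3.5)[:,:,::-1])
E
```

```text
time: 4.08
tool_pos: [469.6, 71.8, 51.7]
tcp_rot: [-3.134, -0.786, 1.632]
contact_force: [-1.1, 0.6, 0.6]
grip_width: 0.4
finger_force: 0.0
time 4.0833 tip(st) [-66.6 -56.9  43.9] q [-0.44  0.7   1.85  0.73  1.17 -1.01] F [-1.1  0.6  0.6] axes(st)
 [[ 0.006  1.    -0.002]
 [ 0.707 -0.003  0.708]
 [ 0.708 -0.006 -0.707]]
(-65, -7, 43) shift [0.0433 0.0018 0.0449] rows 1.2
```

View pics/s2.png

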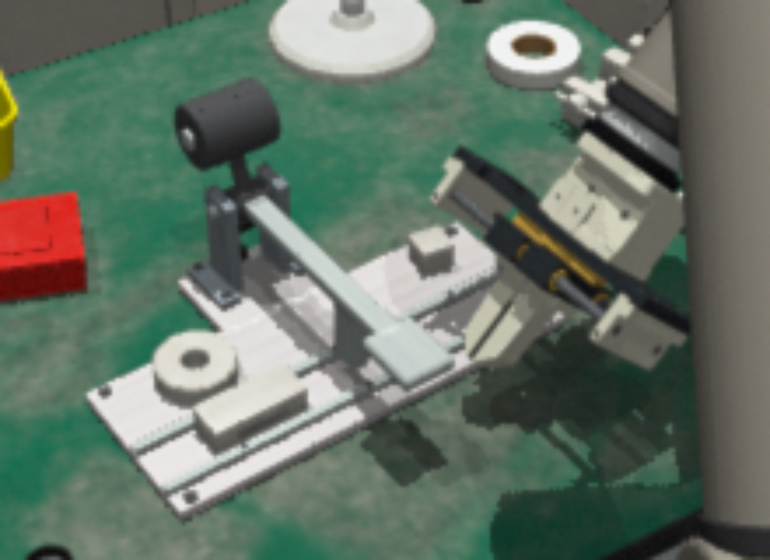

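The fingers, near (490,330), are just off the plate's -y edge at (455,360) and lower than it, and the gripper body is clear. I'll slide under the plate now.

```bash
python3 -m inch '[0,0,0,0.0137,-0.002,0.0157,1, 0,0,0,0.0137,-0.002,0.0157,1, 0,0,0,0.0137,-0.001,0.0157,1, 0,0,0,0,0,0,1]'
python3 -c "
from h import *
shift((-74,-7,46),(-67,-7,101),(-45,-7,151),(-22,-7,180),(0,-7,200),(8,-7,207))"
```

```text
time: 4.47
tool_pos: [465.1, 120.9, 52.7]
tcp_rot: [3.138, -0.784, 1.639]
contact_force: [-0.7, -0.4, -0.6]
grip_width: 0.8
finger_force: 0.0
time 4.4667 tip(st) [-67.7  -7.7  44.9] q [-0.35  0.68  1.9   0.81  1.11 -1.  ] F [-0.7 -0.4 -0.6] axes(st)
 [[ 0.001  1.     0.004]
 [ 0.708 -0.004  0.706]
 [ 0.706  0.003 -0.708]]
(-74, -7, 46) shift [ 0.0016 -0.0079 -0.0004] rows 0.2
(-67, -7, 101) shift [ 0.0486  0.0089 -0.0486] rows 1.3
(-45, -7, 151) shift [ 0.0442  0.0277 -0.0441] rows 1.3
(-22, -7, 180) shift [ 0.0256  0.0288 -0.0255] rows 0.9
(0, -7, 200) shift [ 0.0177  0.0276 -0.0176] rows 0.7
(8, -7, 207) shift [ 0.0062  0.01   -0.0062] rows 0.3
```

```bash
python3 -m inch '[0,0,0,0.001,-0.008,-0.001,1, 0,0,0,0.012,0.002,-0.012,1, 0,0,0,0.012,0.002,-0.012,1, 0,0,0,0.012,0.002,-0.012,1, 0,0,0,0.012,0.003,-0.012,1, 0,0,0,0.011,0.007,-0.011,1, 0,0,0,0.011,0.007,-0.011,1, 0,0,0,0,0,0,1]'
python3 - <<'E'
from h import *
shift((-45,-7,151),(-22,-7,180),(0,-7,200),(8,-7,207))
c=capture("scene")["image"][150:310,180:400]; cv2.imwrite("pics/s3.png",cv2.resize(c,None,fx=3.5,fy=3.5)[:,:,::-1])
E
```

```text
time: 5.13
tool_pos: [478.4, 119.0, 134.0]
tcp_rot: [3.134, -0.784, 1.639]
contact_force: [0.8, -0.2, 0.1]
grip_width: 0.6
finger_force: 0.0
time 5.1333 tip(st) [-54.4 -10.5 126.2] q [-0.35  0.55  1.82  0.75  1.25 -0.84] F [ 0.8 -0.2  0.1] axes(st)
 [[ 0.001  1.     0.008]
 [ 0.708 -0.006  0.706]
 [ 0.706  0.005 -0.708]]
(-45, -7, 151) shift [ 0.0249  0.0119 -0.0188] rows 0.6
(-22, -7, 180) shift [ 0.0256  0.0289 -0.0254] rows 0.9
(0, -7, 200) shift [ 0.0177  0.0276 -0.0175] rows 0.7
(8, -7, 207) shift [ 0.0062  0.01   -0.0061] rows 0.3
```

View pics/s3.png

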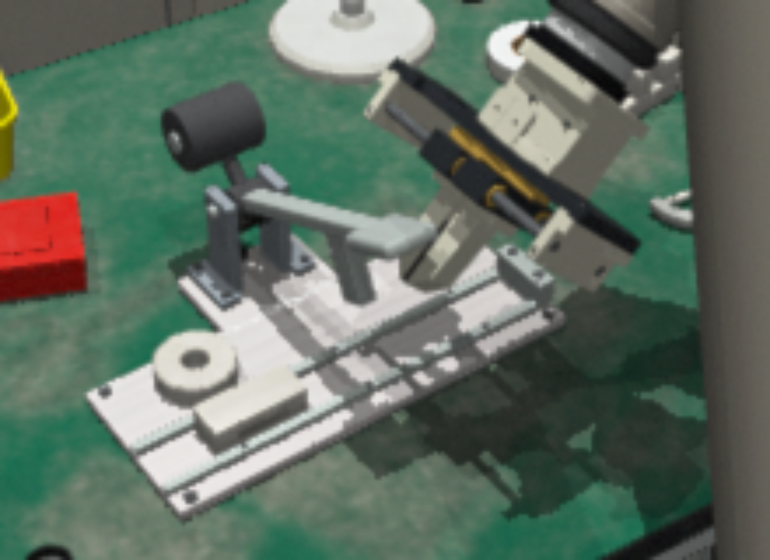

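The arm is at about 0.4 rad, with the plate at (400,235) resting on the fingers near (430,260). I'll continue along the arc.

```bash
python3 -m inch '[0,0,0,0.0125,0.006,-0.0095,1, 0,0,0,0.0125,0.006,-0.0095,1, 0,0,0,0.0085,0.0096,-0.0085,1, 0,0,0,0.0085,0.0096,-0.0085,1, 0,0,0,0.0085,0.0096,-0.0085,1, 0,0,0,0.009,0.0138,-0.009,1, 0,0,0,0.009,0.0138,-0.009,1, 0,0,0,0.006,0.01,-0.006,1, 0,0,0,0,0,0,1, 0,0,0,0,0,0,1]'
python3 - <<'E'
from h import *
shift((8,-7,207),(-60,-60,230))
c=capture("scene")["image"][110:310,180:400]; cv2.imwrite("pics/s4.png",cv2.resize(c,None,fx=3,fy=3)[:,:,::-1])
E
```

```text
time: 6.02
tool_pos: [538.6, 127.3, 211.7]
tcp_rot: [-3.141, -0.786, 1.634]
contact_force: [0.3, 1.4, 0.3]
grip_width: 0.7
finger_force: 0.0
time 6.0167 tip(st) [  6.2  -6.3 203.9] q [-0.3   0.52  1.58  0.73  1.43 -0.62] F [0.3 1.4 0.3] axes(st)
 [[ 0.004  1.     0.004]
 [ 0.707 -0.006  0.707]
 [ 0.707 -0.    -0.707]]
(8, -7, 207) shift [ 0.0021  0.0023 -0.0033] rows 0.1
(-60, -60, 230) shift [-0.0269 -0.0846 -0.0675] rows 2.1
```

View pics/s4.png

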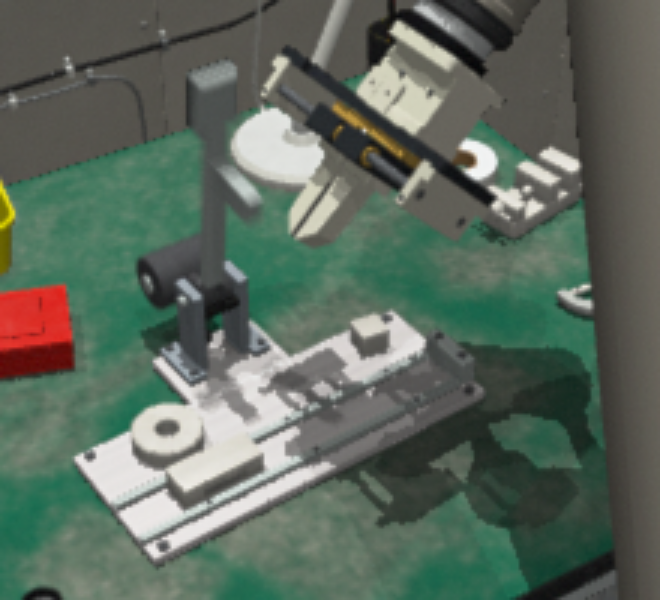

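The barrier has fallen back on its own past upright, with its top at (215,80). It is clear of the fingers at (310,220), and the block hasn't moved. Next I'll back off and straighten the tool.

```bash
python3 -m inch '[0,0,0,-0.009,-0.0282,-0.0225,1, 0,0,0,-0.009,-0.0282,-0.0225,1, 0,0,0,-0.009,-0.0282,-0.0225,1, 0,-0.08,0,0,0,0,1, 0,-0.08,0,0,0,0,1, 0,-0.08,0,0,0,0,1, 0,-0.08,0,0,0,0,1, 0,-0.08,0,0,0,0,1, 0,-0.08,0,0,0,0,1, 0,-0.044,0,0,0,0,1]'
python3 -m inch '[0,0,0.0805,0,0,0,1, 0,0,0.0805,0,0,0,1, 0,0,0.0805,0,0,0,1, 0,0,0.0805,0,0,0,1, 0,0,0.0805,0,0,0,1, 0,0,0.0805,0,0,0,1, 0,0,0.0805,0,0,0,1, 0,0,0.0805,0,0,0,1, 0,0,0.0805,0,0,0,1, 0,0,0.0805,0,0,0,1]'
python3 -m inch '[0,0,0.0805,0,0,0,1, 0,0,0.0805,0,0,0,1, 0,0,0.0805,0,0,0,1, 0,0,0,0,0,0,1]'
python3 -c "
from h import *
shift((-45,155,190),(0,155,100),(0,155,21))"
```

```text
time: 6.9
tool_pos: [474.2, 70.6, 235.4]
tcp_rot: [3.141, 0.006, 1.637]
contact_force: [0.3, 0.9, -0.8]
grip_width: 0.6
finger_force: 0.0
time: 7.73
tool_pos: [473.7, 69.7, 234.1]
tcp_rot: [-3.141, 0.003, 0.422]
contact_force: [0.3, 0.6, 0.5]
grip_width: 0.5
finger_force: 0.0
time: 8.07
tool_pos: [473.8, 69.7, 234.2]
tcp_rot: [3.141, 0.003, 0.061]
contact_force: [-0.5, 0.4, 0.2]
grip_width: 0.5
finger_force: 0.0
time 8.0667 tip(st) [-62.5 -67.1 223.2] q [-0.01  0.26  1.65 -0.    1.23  1.5 ] F [-0.5  0.4  0.2] axes(st)
 [[ 1.    -0.009 -0.003]
 [-0.009 -1.    -0.   ]
 [-0.003  0.    -1.   ]]
(-45, 155, 190) shift [ 0.0196 -0.2778  0.0414] rows 5.4
(0, 155, 100) shift [ 0.0565 -0.0005  0.1124] rows 2.4
(0, 155, 21) shift [ 0.0003 -0.      0.0987] rows 1.9
```

```bash
python3 -m inch '[0,0,0,0.0033,-0.0463,0.0069,1, 0,0,0,0.0033,-0.0463,0.0069,1, 0,0,0,0.0033,-0.0463,0.0069,1, 0,0,0,0.0033,-0.0463,0.0069,1, 0,0,0,0.0033,-0.0463,0.0069,1, 0,0,0,0.0033,-0.0463,0.0069,1, 0,0,0,0.0188,0,0.0375,1, 0,0,0,0.0188,0,0.0375,1, 0,0,0,0.0188,0,0.0375,1, 0,0,0,0,0,0,1]'
python3 - <<'E'
from h import *
shift((0,155,21))
c=capture("wrist");cv2.imwrite("pics/w.png",c["image"][:,:,::-1]);print(proj(c,S((1,117,34))),proj(c,S((0,155,10))))
E
```

```text
time: 8.9
tool_pos: [519.4, 294.1, 104.8]
tcp_rot: [3.137, 0.011, 0.069]
contact_force: [-2.0, -0.9, -1.5]
grip_width: 0.2
finger_force: 0.0
time 8.9 tip(st) [ -1.5 153.5  93.8] q [ 0.39  0.61  1.48 -0.    1.07  1.89] F [-2.  -0.9 -1.5] axes(st)
 [[ 1.    -0.001 -0.011]
 [-0.001 -1.    -0.004]
 [-0.011  0.004 -1.   ]]
(0, 155, 21) shift [ 0.0029 -0.0022  0.091 ] rows 1.8
[334.20054798 220.84635639] [273.31877918 211.4336618 ]
```

View pics/w.png

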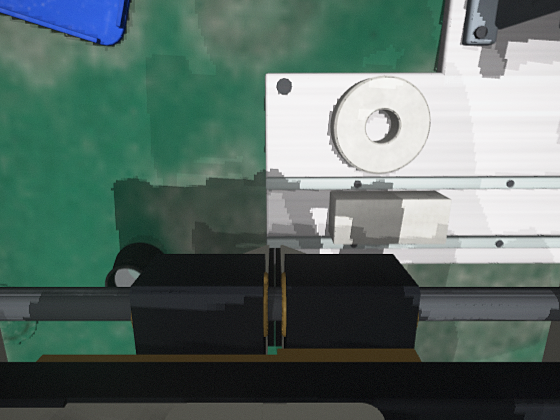

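The wrist view shows the block's open-end top edge at column 333, against a predicted 334. The fingers are centred on the lane behind it. I'll descend and push.

```bash
python3 -m inch '[0,0,0,0.001,-0.001,0.03,1, 0,0,0,0.001,-0.001,0.03,1, 0,0,0,0.001,0,0.02,1, 0,0,0,0,0,0.01,1, 0,0,0,0,0,0,1]'
python3 -c "
from h import *
shift((0,0,21),(0,-45,21))"
```

```text
time: 9.37
tool_pos: [522.7, 297.1, 39.8]
tcp_rot: [3.141, 0.002, 0.066]
contact_force: [-0.0, -0.3, 0.2]
grip_width: 0.8
finger_force: 0.0
time 9.3667 tip(st) [  2.1 156.3  28.8] q [ 0.39  0.69  1.53 -0.    0.92  1.89] F [-0.  -0.3  0.2] axes(st)
 [[ 1.    -0.003 -0.002]
 [-0.003 -1.    -0.001]
 [-0.002  0.001 -1.   ]]
(0, 0, 21) shift [-0.0019  0.1954  0.0099] rows 3.8
(0, -45, 21) shift [0.0002 0.0562 0.    ] rows 1.1
```

```bash
python3 -m inch '[0,0,0,-0.002,0,0.0095,1, 0,0,0,0,0.018,0,1, 0,0,0,0,0.018,0,1, 0,0,0,0,0.018,0,1, 0,0,0,0,0.018,0,1, 0,0,0,0,0.018,0,1, 0,0,0,0,0.018,0,1, 0,0,0,0,0.018,0,1, 0,0,0,0,0.018,0,1, 0,0,0,0,0.018,0,1]'
python3 -c "
from h import *
shift((0,-40,21),(0,-54,21))"
```

```text
time: 10.2
tool_pos: [531.1, 167.0, 33.2]
tcp_rot: [-3.141, -0.002, 0.064]
contact_force: [-1.0, 5.5, 4.4]
grip_width: 0.5
finger_force: 3.5
time 10.2 tip(st) [ 1.4 25.9 22.2] q [0.17 0.64 1.67 0.   0.83 1.67] F [-1.   5.5  4.4] axes(st)
 [[ 1.    -0.005  0.002]
 [-0.005 -1.     0.001]
 [ 0.002 -0.001 -1.   ]]
(0, -40, 21) shift [-0.0013  0.0824  0.0015] rows 1.6
(0, -54, 21) shift [ 0.0001  0.0175 -0.    ] rows 0.3
```

```bash
python3 -m inch '[0,0,0,0,0.016,0,1, 0,0,0,0,0.016,0,1, 0,0,0,0,0.016,0,1, 0,0,0,0,0.014,0,1, 0,0,0,0,0.012,0,1, 0,0,0,0,0.008,0,1, 0,0,0,0,0,0,1]'
python3 - <<'E'
from h import *
shift((0,-54,21))
c=capture("scene")["image"][110:310,180:400]; cv2.imwrite("pics/s5.png",cv2.resize(c,None,fx=3,fy=3)[:,:,::-1])
E
```

```text
time: 10.78
tool_pos: [535.2, 100.7, 33.1]
tcp_rot: [3.141, -0.001, 0.064]
contact_force: [0.2, -0.1, 4.7]
grip_width: 0.2
finger_force: 1.9
time 10.7833 tip(st) [  0.9 -40.4  22.1] q [ 0.05  0.62  1.71 -0.    0.81  1.55] F [ 0.2 -0.1  4.7] axes(st)
 [[ 1.    -0.006  0.001]
 [-0.006 -1.    -0.   ]
 [ 0.001  0.    -1.   ]]
(0, -54, 21) shift [-0.001   0.017   0.0014] rows 0.3
```

View pics/s5.png

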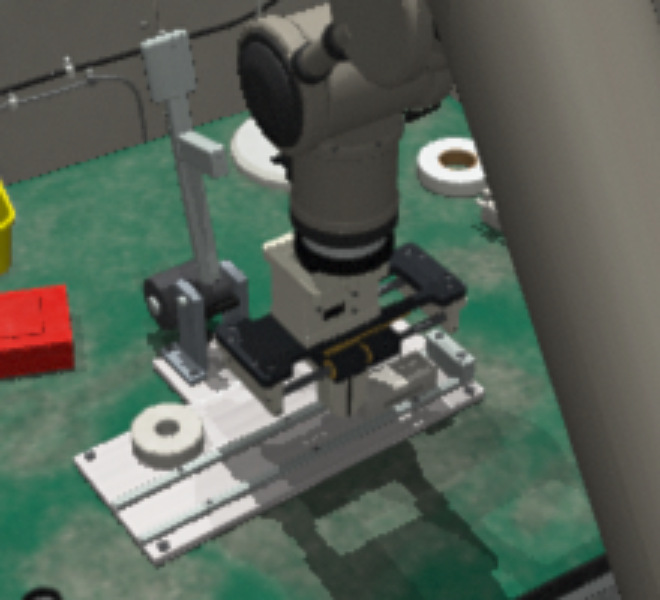

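The barrier is still fully raised, and the block at (410,375) is about 15 mm short of the stop at (450,355). I'll finish slowly and watch the force.

```bash
python3 -m inch '[0,0,0,0,0.006,0,1, 0,0,0,0,0.005,0,1, 0,0,0,0,0.003,0,1, 0,0,0,0,0,0,1]'; python3 -m inch '[0,0,0,0,0.003,0,1, 0,0,0,0,0.002,0,1, 0,0,0,0,0,0,1]'; python3 -c "
from h import *
shift((0,-54,21))"
```

```text
time: 11.17
tool_pos: [535.7, 90.8, 33.0]
tcp_rot: [-3.141, -0.001, 0.065]
contact_force: [0.4, 3.8, 6.1]
grip_width: 0.3
finger_force: 3.4
time: 11.42
tool_pos: [535.9, 87.2, 33.0]
tcp_rot: [-3.141, -0.001, 0.065]
contact_force: [-0.1, 5.3, 5.5]
grip_width: -0.1
finger_force: 3.9
time 11.4167 tip(st) [  0.6 -54.   22. ] q [0.02 0.62 1.71 0.   0.81 1.53] F [-0.1  5.3  5.5] axes(st)
 [[ 1.    -0.005  0.001]
 [-0.005 -1.     0.001]
 [ 0.001 -0.001 -1.   ]]
(0, -54, 21) shift [-0.0008 -0.      0.0012] rows 0.0
```

```bash
python3 -m inch '[0,0,0,0,0.003,0,1, 0,0,0,0,0,0,1]'; python3 -m inch '[0,0,0,0,0.003,0,1, 0,0,0,0,0,0,1]';python3 -m inch '[0,0,0,0,0.002,0,1, 0,0,0,0,0,0,1]'
python3 - <<'E'
from h import *
shift((0,-54,21))
c=capture("scene")["image"][205:265,270:350]; cv2.imwrite("pics/s6.png",cv2.resize(c,None,fx=9,fy=9,interpolation=cv2.INTER_CUBIC)[:,:,::-1])
E
```

```text
time: 11.58
tool_pos: [536.1, 84.8, 33.0]
tcp_rot: [-3.141, -0.001, 0.065]
contact_force: [-0.6, 4.6, 5.7]
grip_width: 0.4
finger_force: 4.0
time: 11.75
tool_pos: [536.2, 82.6, 33.0]
tcp_rot: [-3.141, -0.001, 0.065]
contact_force: [-0.9, 6.2, 5.6]
grip_width: 0.7
finger_force: 4.2
time: 11.92
tool_pos: [536.2, 82.3, 33.0]
tcp_rot: [-3.139, -0.001, 0.064]
contact_force: [-1.1, 12.4, 6.8]
grip_width: 0.3
finger_force: 6.7
time 11.9167 tip(st) [  0.6 -58.9  22. ] q [0.01 0.62 1.71 0.   0.81 1.51] F [-1.1 12.4  6.8] axes(st)
 [[ 1.    -0.006  0.001]
 [-0.006 -1.     0.003]
 [ 0.001 -0.003 -1.   ]]
(0, -54, 21) shift [-0.0008 -0.0061  0.0013] rows 0.1
```

View pics/s6.png

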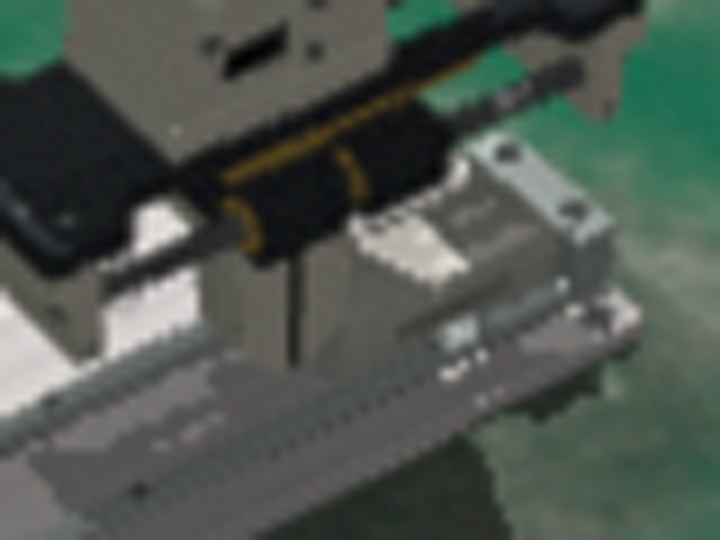

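The force jumped to 12 N, motion stopped, and the picture shows the block touching the stop at (560,230). I'll back off and lift away.

```bash
python3 -m inch '[0,0,0,0,-0.01,0,1, 0,0,0,0,-0.02,0,1, 0,0,0,0,0,-0.02,1, 0,0,0,-0.01,0,-0.04,1, 0,0,0,-0.02,0,-0.04,1, 0,0,0,-0.02,0,-0.04,1, 0,0,0,-0.04,0.01,-0.01,1, 0,0,0,-0.04,0.01,0,1, 0,0,0,-0.04,0,0,1, 0,0,0,0,0,0,1]'
python3 - <<'E'
from h import *
shift((0,-54,21))
c=capture("top")["image"][150:285,195:335]; cv2.imwrite("pics/t7.png",cv2.resize(c,None,fx=4,fy=4,interpolation=cv2.INTER_CUBIC)[:,:,::-1])
E
```

```text
time: 12.8
tool_pos: [393.1, 79.4, 151.5]
tcp_rot: [3.141, 0.008, 0.065]
contact_force: [-0.7, 0.4, -1.1]
grip_width: 0.5
finger_force: 0.0
time 12.8 tip(st) [-142.5  -51.8  140.5] q [ 0.01  0.23  1.96 -0.    0.96  1.51] F [-0.7  0.4 -1.1] axes(st)
 [[ 1.    -0.005 -0.008]
 [-0.005 -1.    -0.001]
 [-0.008  0.001 -1.   ]]
(0, -54, 21) shift [0.1793 0.0018 0.148 ] rows 4.5
```

View pics/t7.png

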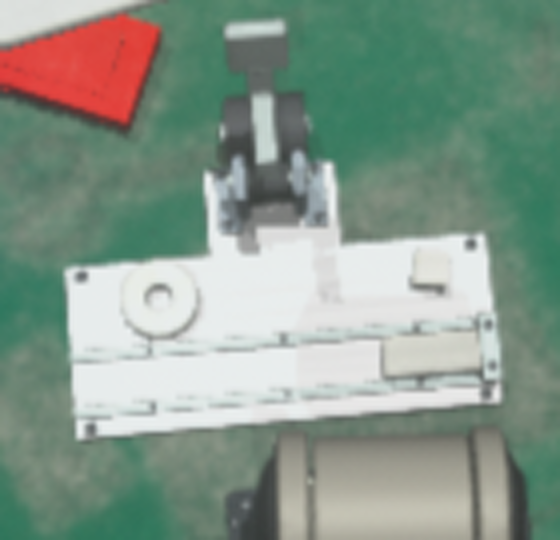

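The block is flush against the end stop at (480,350) and straight in the lane. The barrier is raised, the ring and cube are where they were, and the robot is clear.

```bash
python3 -c "
from plant import *
print(close_job())"
```

```text
the job is handed in; nothing more can be done
None
```

The barrier arm stays raised by itself, the long gauge block is home against the end stop, the loose ring and cube look undisturbed, and I handed the job in at about 13 s (no verdict came back).

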